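# Lock the gap setting of the bench mill with the square key and the knurled ring

## Task

Lock the grinding gap of the small bench mill: drop the square box key over the barrel's square head with its long tail just anticlockwise of the stop stud, so that the stud holds the key and the barrel still at the setting, and do not force it on. Then tighten the knurled lock ring clockwise down on the housing to about 0.7 N·m, not over-tightening it, lift the key off without shifting the setting and lay it flat on the worktop, leaving the two jars and the scoop where they are.

Things in the scene. Friction and masses are not known exactly. Their poses are not given: they have to be found in the camera images.
- mill: Small bench mill, white cast body, steel flange on top, motor behind; fixed to the worktop. Origin: on the worktop under the axis of its setting barrel. Its -x side has drawer and stop stud, +x the motor (to 150 mm). Only barrel, ring, key and stud stand above 125 mm. On the flange (top at 102 mm, radius 57 mm) a neck of radius 23.5 mm rises to 118 mm; washer, ring and head are coaxial above it.
- setting_barrel (a joint): Turn of the setting barrel, rad, growing clockwise seen from above; 0 = the setting (flats square to the mill's x, y). Starts at -0.5 to -0.12. The barrel turns easily (0.06 N·m), the ring's thread on it more stiffly (0.14 N·m), so the ring carries the barrel along until something holds it. With the key on and its tail against the stud it stands within 0.03 of 0. It does not rise or sink.
- barrel_head (a point): Centre of the top of the barrel's steel square head, 172 mm above the worktop. Head 22 mm across flats, 21 mm high, its top 5 mm tapering to 15.6 mm; below it, at 151 mm, a round shoulder (radius 19 mm) on which the key sits. The frame turns with the barrel; at the setting its axes are the mill's.
- lock_ring: Knurled steel lock ring, 50 mm diameter, 20 mm high; origin at the centre of its underside, 0.2 to 0.8 mm over the washer at first. Goes down 8 mm a turn clockwise (from above) relative to the barrel; stays where left. The key's arms cross 8 mm above it. Once on the washer it presses about 90 N per rad of further turn; turning it takes 0.14 N·m plus 7 to 9 mN·m per N of pressing.
- seat_washer: Brass washer fixed on top of the mill's neck, radius 22 mm, upper face at 121 mm: the face against which the lock ring tightens. Its frame is the mill's.
- stop_stud (a point): Centre of the top of the dark steel stop stud, 12 mm diameter, standing on a lug of the flange 78 mm from the barrel's axis, top at 167 mm. It stops the key's tail from turning further clockwise.
- setting_key: Loose dark steel key, 0.15 to 0.25 kg, lying flat: hub 40 mm diameter, 16 mm high, with a square through-hole 24.2 mm wide; a tail 12 mm wide, 9 mm high, level with the underside, reaches 92 mm from the hole's centre to its -x, a short arm 48 mm to its +x. Origin: hole centre at the underside. On the head with the tail just anticlockwise of the stud, its axes are parallel to barrel_head's.
- key_grip (a point): On the axis of the key's hole, 10 mm above its underside: take the hub here from above, the fingers closing across the tail (the key's y). Seated on the head, the key's underside rests on the shoulder, 21 mm below barrel_head. Lifted by its tail it tilts and jams on the head.
- sample_jar: Bystander: sample jar with a yellow screw cap, 52 mm diameter, 76 mm high, beyond the key, to the right of the mill. Origin under its centre.
- small_jar: Bystander: small clear sample jar with a grey screw cap, 44 mm diameter, 60 mm high, beyond the key, in front of the larger mill's tray. Origin under its centre.
- scoop: Bystander: pressed steel scoop, 191 mm long along its y, 40 mm wide, 26 mm high, to the left of the mill near the front edge. Origin under its centre.
Things that resemble listed ones, but are neither listed nor needed, are in the scene too. Of the things that look like the setting_key, the largest one is meant.

How it is judged:
On the way, in this order (a step that is already met when the one before it is completed fails the run):
1. the key sits down on the barrel's shoulder, flat, over the square head (z of setting_key in the frame of barrel_head below -0.0185 m and horizontal distance between setting_key and barrel_head below 0.004 m and angle between setting_key's own z axis and vertical below 0.12 rad), for 0.2 s.
2. with the key on and the barrel held at its setting, the lock ring is tight on the washer (z of setting_key in the frame of barrel_head below -0.0185 m and horizontal distance between setting_key and barrel_head below 0.004 m and value of joint setting_barrel between -0.12 and 0.12 rad and contact force between lock_ring and seat_washer between 35 and 115 N), for 0.2 s.
At the end, for the whole second after the job is handed in: The lock ring presses its washer with 35 to 115 N (tightened with about 0.4 to 1.05 N·m), the barrel stands within 0.12 rad of its setting (joint 0), and the key lies flat (within 0.1 rad) and still on the worktop, its underside less than 6 mm above it (value of joint setting_barrel between -0.12 and 0.12 rad and contact force between lock_ring and seat_washer between 35 and 115 N and height (world z) of setting_key below 0.006 m and angle between setting_key's own z axis and vertical below 0.1 rad and linear speed of setting_key below 0.02 m/s); the robot touches nothing.
It fails at once if the lock ring is over-tightened: it presses the washer with more than 130 N (contact force between lock_ring and seat_washer above 130 N).
It fails at once if the key is forced: it presses on the mill (head, shoulder, stud) with more than 60 N (contact force between setting_key and mill above 60 N).
It fails at once if the barrel is driven more than 0.3 rad past its setting (value of joint setting_barrel above 0.3 rad).
It fails at once if a bystander (a jar or the scoop) is moved more than 30 mm (distance of any of sample_jar, small_jar, scoop from where it was at the start of the episode above 0.03 m).
It also fails if it takes over 72 s, if anything falls off the work surface, if the arm or the gripper's body presses on something with over 40 N, if the wrist force passes 120 N, or if a joint passes its speed limit or range.

## Robot

A 6-joint arm with a two-finger parallel gripper is mounted at the origin on a cart in front of the work surface, level with it; the furniture and walls round the work are solid. World frame = base frame: x ahead of the robot, y to its left, z up, the work surface at z = 0. Lengths are in m, angles in rad, forces in N, time in s.
With the tool pointing down it reaches from about 0.25 to 0.725 m from the base axis. Payload 4 kg.
Tool frame: the origin (TCP) lies between the finger pads; the fingertips stand 11 mm ahead of it and the grasp point (between the pads) lies 8 mm behind it (bot.tip_extent is the distance from the TCP to the fingertips, in m); z points along the fingers, y is the line along which they close (so a half turn about z gives the same grasp; the last joint's range is limited). The gripper opens to 85 mm and grips with 20 to 120 N. Pads are 22 mm wide; open, the fingers measure 114 mm over their backs; the gripper's body (76 mm by 85 mm) begins 54 mm behind the grasp point. The pads swing forward as they close: fully open they stand 13 mm farther back than shut.
Start: joints at [1.309, 0.241, 0.005, 1.335, 0, 1.571], TCP at [0.129, 0.483, 0.242] pointing down, gripper open.
Joint ranges: [-2.72, 2.72], [-1.05, 1.87], [-1.09, 1.28], [-1.99, 2.15], [-1.42, 1.44], [-3.14, 3.14]. Speed limits (rad/s): [2.79, 2.79, 3.14, 3.14, 3.14, 3.14].

## Interface

Orientations are given as a unit quaternion [x, y, z, w].
In Python, from workcell import bot gives the robot as it stands. The module is installed in compiled form; this text tells all that it offers.
- The arm moves only by the tool drive_tool, never from a script. Its argument "rows" is a list of rows, each an object of numbers: "dx", "dy", "dz": the shift along the tool's x, y, z in units of 50 mm (1.0 is 50 mm); "wx", "wy", "wz": the turn, a rotation vector about the tool's x, y, z in units of 5 degrees (1.0 is 5 degrees); "hand": the finger opening in mm, from 0 to 85.4. A call has 1 to 20 rows; each row is the pose to reach, as a shift and turn from the pose commanded when the call began, along the tool's axes at that moment; what a row does not reach only later rows make up. A row lasts 1/10 s, in which the tool goes at most 50 mm and 8.59 degrees, less where a joint would pass 70% of its speed; a pose out of reach is approached as far as the arm can. A call with a gripper value outside its range is refused whole. The fingers move at their own pace and stop on an object; the grip force is fixed at half the most. Time passes only in rows, so rows that repeat a pose let the fingers close. It gives the time, the measured TCP pose, the force, the opening and the grip force at its end, in the units of the state.
- bot.get_obs(): the state, without advancing time (a new reading comes with each control period).
- bot.camera(name): name is "scene" or "side" or "wrist"; returns the picture (480x640x3 uint8, red, green, blue); there is no depth.
- bot.get_calibration(name): a dict with "vfov" (degrees; the focal length in pixels is half the picture's height over the tangent of half this angle, whatever the lens; pixels are square), "cx", "cy" (the principal point, pixels), "origin" and "rotation" of the camera in the world; the wrist camera has in their place "mount" (4x4, takes a point from camera to tool coordinates, whose origin is the TCP and whose axes are the flange's). Camera axes: x right, y up, looking along -z (the intrinsics and any distortion apply to the point x, -y, -z); pixel columns grow to the right and rows downward; lengths in m; the calibration is good to about 2 mm. A picture is of the moment at which its call begins: read the wrist's pose just before it. get_calibration takes no time and is no camera call.
- bot.job_done(): hands the job in; it is judged then, once.
Trained networks look in the newest picture that a camera, given by its name, has taken for a name from the list of things; names that differ only in an ending like _2 or _b are one class to them, and where a whole thing is asked for, a point or a joint stands for the part that bears it (a point fixed in the world has none). Each returns a list of dicts, best first, with "score" (0 to 1); they miss things now and then, are a little off and sometimes report something else, mostly with a low value. They report only what shows in the picture. A call takes as long as a camera call. They do not tell look-alikes from the thing itself.
- bot.look_for(camera, thing): "extent" ([centre column, centre row, width, height] in pixels, round what is visible of it).
- bot.outline_of(camera, thing): "region" (480x640 bool, what is visible of it) and "extent" ([centre column, centre row, width, height] in pixels, round what is visible of it).
The state is a dict: "clock": time; "joint_pos": joint angles; "joint_vel": joint speeds; "tau": joint torques, N m; "eef_pos": TCP position; "tool_rot": TCP orientation; "ft_force": force on the tool from outside, world axes, zero at the start; "ft_torque": the same for the moment, N m; "grip_width": finger opening in m; "grasp_force": force on a finger pad.
Only numpy, scipy, OpenCV 4.12 (cv2) and the standard library are available. Lean on these libraries where they do the work, as an engineer would, in place of code of your own. Each camera call takes 0.05 s, during which the arm holds its last target. There are 200 camera calls.

## Working session

There is one attempt and no reset: what is moved stays moved. The work goes in short steps, Python scripts to look and compute and a tool call to move; the robot and the scene stay as the last step left them, time stands still between calls to the robot, and variables do not carry over. Pictures are saved under pics/ and viewed, at most 10 in all, crops included, and the job is handed in when it is done.

Besides the shell and the picture viewer there is one more tool, called after "Emit:" by a JSON object that holds its "op" and its "data", one argument or row to a line. drive_tool: Moves the arm, as the interface text tells. Its arguments: {"type":"object","properties":{"rows":{"type":"array","items":{"type":"object","properties":{"dx":{"type":"number"},"dy":{"type":"number"},"dz":{"type":"number"},"wx":{"type":"number"},"wy":{"type":"number"},"wz":{"type":"number"},"hand":{"type":"number"}}}}},"required":["rows"]}

```bash
mkdir -p pics; cat > h.py <<'E'
import numpy as np, cv2
from scipy.spatial.transform import Rotation as R
from workcell import bot
def cam(n):
    c=bot.get_calibration(n); f=240/np.tan(np.radians(c['vfov'])/2)
    if 'mount' in c:
        o=bot.get_obs(); T=np.eye(4);T[:3,:3]=R.from_quat(o['tool_rot']).as_matrix();T[:3,3]=o['eef_pos']
        M=T@np.array(c['mount']); return f,c['cx'],c['cy'],M[:3,3],M[:3,:3],c
    return f,c['cx'],c['cy'],np.array(c['origin']),np.array(c['rotation']),c
def toplane(C,u,v,z):
    f,cx,cy,o,Rm,_=C; d=Rm@np.array([(u-cx)/f,-(v-cy)/f,-1]); return o+d*(z-o[2])/d[2]
def proj(C,p):
    f,cx,cy,o,Rm,_=C; q=Rm.T@(np.array(p)-o); return cx+f*q[0]/-q[2], cy-f*q[1]/-q[2]
def shot(n,name=None):
    im=bot.camera(n)
    if name: cv2.imwrite(f'pics/{name}.png',im[:,:,::-1])
    return im
E
python3 - <<'E'
from h import *
for n in ['scene','side','wrist']:
    C=cam(n); shot(n,n+'0'); print(n,C[5])
    for t in ['mill','setting_key','barrel_head','lock_ring','stop_stud','sample_jar','small_jar','scoop']:
        print(t,[(round(d['score'],2),np.round(d['extent']).astype(int).tolist()) for d in bot.look_for(n,t)][:4])
print(bot.get_obs())
a=cv2.imread('pics/scene0.png');b=cv2.imread('pics/side0.png')
E
```

```text
scene {'vfov': 42.52132374561562, 'cx': 308.2688293075062, 'cy': 249.2330579266219, 'origin': array([-0.31863361, -0.50133962,  0.69568977]), 'rotation': array([ 0.46786296, -0.22500331, -0.35080138,  0.77936907])}
mill [(0.74, [285, 262, 100, 93])]
setting_key [(0.8, [330, 344, 47, 38]), (0.51, [380, 312, 44, 28])]
barrel_head [(0.61, [280, 228, 21, 25]), (0.44, [330, 344, 46, 35])]
lock_ring [(0.6, [280, 237, 22, 9])]
stop_stud [(0.87, [282, 264, 94, 93])]
sample_jar [(0.78, [392, 267, 25, 43])]
small_jar [(0.61, [453, 318, 20, 34])]
scoop [(0.89, [162, 267, 67, 30])]
side {'vfov': 51.72285090902287, 'cx': 319.4098878344127, 'cy': 235.77168851532144, 'origin': array([0.47221916, 1.23603139, 0.99559053]), 'rotation': array([-0.0173551 ,  0.41441393,  0.90934484, -0.03243247])}
mill [(0.88, [317, 265, 93, 66])]
setting_key [(0.78, [366, 232, 38, 11]), (0.46, [312, 230, 9, 17])]
barrel_head [(0.68, [327, 247, 19, 20])]
lock_ring [(0.48, [329, 250, 19, 13])]
stop_stud [(0.77, [318, 267, 96, 65])]
sample_jar [(0.92, [266, 231, 19, 34])]
small_jar [(0.52, [301, 193, 16, 20])]
scoop [(0.9
[... 657 characters left out ...]
 41])]
{'clock': 1.35, 'joint_pos': array([1.30900261e+00, 2.40620520e-01, 5.02150722e-03, 1.33519237e+00,
       2.50681190e-06, 1.57078824e+00]), 'joint_vel': array([ 0.00091225, -0.00080529, -0.0010661 , -0.00036236,  0.0015188 ,
        0.00040733]), 'tau': array([-1.24627222e-04, -3.72212720e+01,  2.52690053e+01,  1.57678889e-03,
        6.08757205e-05,  3.60023009e-06]), 'eef_pos': array([0.12940939, 0.48297622, 0.24230443]), 'tool_rot': array([ 1.30519371e-01,  9.91445759e-01,  2.61456711e-06, -9.20004241e-07]), 'ft_force': array([-0.1512497 , -0.08812298,  0.26896539]), 'ft_torque': array([-0.00359013,  0.02063092,  0.02645851]), 'grasp_force': 0.0, 'grip_width': 0.08570120063507042}
```

```bash
sed -i "s/np.array(c\['rotation'\]),c/R.from_quat(c['rotation']).as_matrix(),c/" h.py
python3 - <<'E'
from h import *
a=cv2.imread('pics/scene0.png')[190:400,130:500];b=cv2.imread('pics/side0.png')[170:310,220:420]
cv2.imwrite('pics/sc_crop.png',cv2.resize(a,None,fx=2.15,fy=2.15,interpolation=3))
cv2.imwrite('pics/si_crop.png',cv2.resize(b,None,fx=4,fy=4,interpolation=3))
S=cam('scene');D=cam('side')
print('key A',toplane(S,330,344,.008),'B',toplane(S,380,312,.008))
print('side keys',toplane(D,366,232,.008),toplane(D,312,230,.008))
print('head',toplane(S,280,228,.16),toplane(D,327,247,.16))
print('ring',toplane(S,280,237,.132),toplane(D,329,250,.132))
print('jar',toplane(S,392,267,.038),toplane(D,266,231,.038))
print('sjar',toplane(S,453,318,.03),toplane(D,301,193,.03)); print('scoop',toplane(S,162,267,.013),toplane(D,371,365,.013))
E
```

```text
key A [0.43113338 0.07071602 0.008     ] B [0.58470129 0.06420632 0.008     ]
side keys [0.41899711 0.07563248 0.008     ] [0.5849973  0.07742724 0.008     ]
head [0.50162641 0.264739   0.16      ] [0.52453661 0.31883389 0.16      ]
ring [0.51313563 0.2754504  0.132     ] [0.52044534 0.29919839 0.132     ]
jar [0.71237538 0.12375777 0.038     ] [0.7181508  0.12653455 0.038     ]
sjar [ 0.63517306 -0.07105819  0.03      ] [ 0.6347162  -0.08246733  0.03      ]
scoop [0.39555564 0.52845087 0.013     ] [0.40646049 0.55742402 0.013     ]
```

View pics/sc_crop.png

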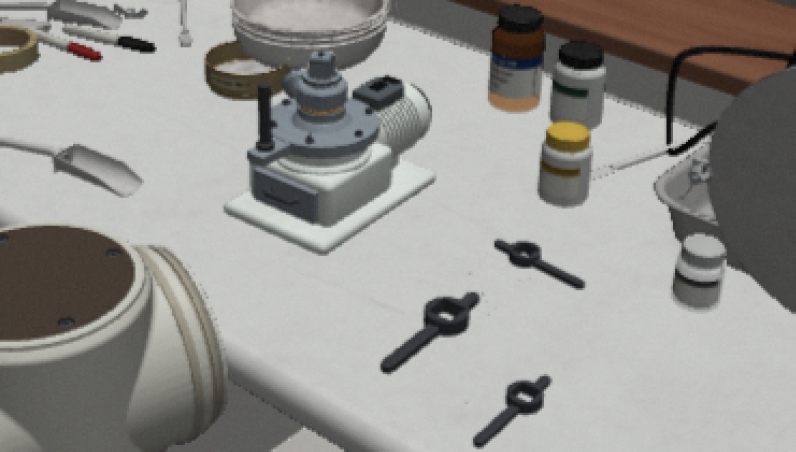

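View pics/si_crop.png

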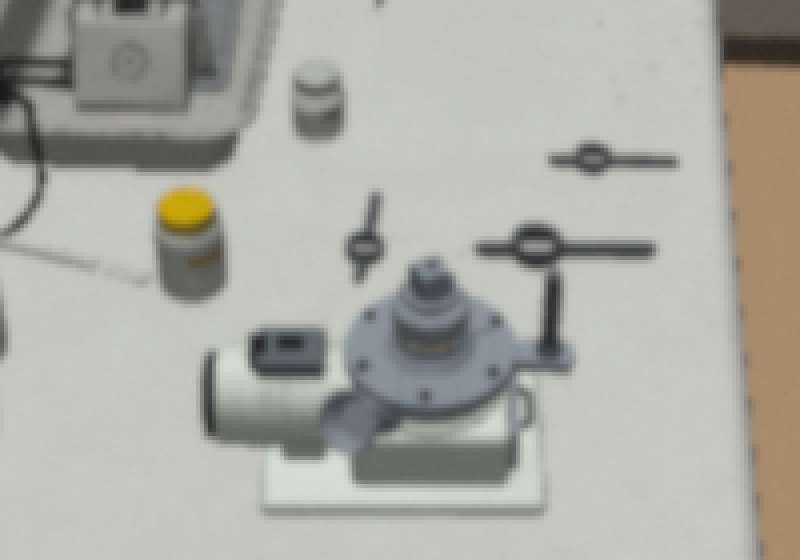

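The two cameras show three keys lying flat: A with its hub at scene (337,337), B at (373,308) and C at (373,375). A is the largest, so it is the one meant. The mill head is at scene (280,217) and the stud at (253,231), on the side nearest the robot.

```bash
cat >> h.py <<'E'
def tri(C1,p1,C2,p2):
    A=[];b=[]
    for C,p in((C1,p1),(C2,p2)):
        f,cx,cy,o,Rm,_=C; d=Rm@np.array([(p[0]-cx)/f,-(p[1]-cy)/f,-1]); d/=np.linalg.norm(d); P=np.eye(3)-np.outer(d,d); A.append(P);b.append(P@o)
    return np.linalg.lstsq(np.vstack(A),np.hstack(b),rcond=None)[0]
def go(pos,yaw):
    "tool-x world angle yaw (deg), tool down: rows units"
    o=bot.get_obs(); Rt=R.from_quat(o['tool_rot']); y=np.radians(yaw)
    T=R.from_matrix(np.array([[np.cos(y),np.sin(y),0],[np.sin(y),-np.cos(y),0],[0,0,-1]]))
    d=Rt.inv().apply(np.array(pos)-o['eef_pos'])/.05; w=np.degrees((Rt.inv()*T).as_rotvec())/5
    print('go d',np.round(d,3),'w',np.round(w,3),'z now',o['eef_pos'],'t',round(o['clock'],2))
E
python3 - <<'E'
from h import *
S=cam('scene');D=cam('side')
s=lambda x,y:(130+x/2.15,190+y/2.15); d=lambda x,y:(220+x/4,170+y/4)
print('key top hub',tri(S,s(446,314),D,d(537,245)), toplane(S,*s(446,314),.016))
print('tail tip',toplane(S,*s(388,366),.009),toplane(D,*d(652,250),.009))
print('arm tip',toplane(S,*s(475,297),.009),toplane(D,*d(478,249),.009))
print('head',tri(S,s(322,56),D,d(430,264)),toplane(S,*s(322,56),.172),toplane(D,*d(430,264),.172))
print('stud',tri(S,s(264,88),D,d(553,272)),toplane(S,*s(264,88),.167),toplane(D,*d(553,272),.167))
go([.43,.08,.2],180)
E
```

```text
key top hub [0.45630618 0.07480802 0.00971379] [0.45144337 0.06950043 0.016     ]
tail tip [0.36835053 0.06507535 0.009     ] [0.36720536 0.07563582 0.009     ]
arm tip [0.4977585  0.07232773 0.009     ] [0.49995527 0.08349463 0.009     ]
head [0.52560888 0.28848217 0.17070089] [0.52444076 0.2867476  0.172     ] [0.52508206 0.29057666 0.172     ]
stud [0.44677636 0.28624664 0.16579247] [0.44446606 0.28434722 0.167     ] [0.44710885 0.28724953 0.167     ]
go d [-7.893 -6.229  0.846] w [ 0. -0. -3.] z now [0.12940939 0.48297622 0.24230443] t 1.35
```

Emit:
{"op": "drive_tool", "data": {
  "rows": [
    {"dx": -8.3, "dy": -6.23, "dz": 0.5, "wz": -3, "hand": 85},
    {"dx": -8.3, "dy": -6.23, "dz": 0.5, "wz": -3, "hand": 60},
    {"dx": -8.3, "dy": -6.23, "dz": 0.5, "wz": -3, "hand": 60},
    {"dx": -8.3, "dy": -6.23, "dz": 0.5, "wz": -3, "hand": 60},
    {"dx": -8.3, "dy": -6.23, "dz": 0.5, "wz": -3, "hand": 60},
    {"dx": -8.3, "dy": -6.23, "dz": 0.5, "wz": -3, "hand": 60},
    {"dx": -8.3, "dy": -6.23, "dz": 0.5, "wz": -3, "hand": 60},
    {"dx": -8.3, "dy": -6.23, "dz": 0.5, "wz": -3, "hand": 60},
    {"dx": -8.3, "dy": -6.23, "dz": 0.5, "wz": -3, "hand": 60},
    {"dx": -8.3, "dy": -6.23, "dz": 0.5, "wz": -3, "hand": 60},
    {"dx": -8.3, "dy": -6.23, "dz": 0.5, "wz": -3, "hand": 60},
    {"dx": -8.3, "dy": -6.23, "dz": 0.5, "wz": -3, "hand": 60},
    {"dx": -8.3, "dy": -6.23, "dz": 0.5, "wz": -3, "hand": 60},
    {"dx": -8.3, "dy": -6.23, "dz": 0.5, "wz": -3, "hand": 60},
    {"dx": -8.3, "dy": -6.23, "dz": 0.5, "wz": -3, "hand": 60},
    {"dx": -8.3, "dy": -6.23, "dz": 0.5, "wz": -3, "hand": 60}
  ]
}}

```text
invalid input at $.rows[0]: expected keys dx, dy, dz, wx, wy, wz, hand
```

```bash
python3 - <<'E'
from h import *
C=cam('wrist'); im=shot('wrist','w1'); print(bot.get_obs()['eef_pos'],bot.get_obs()['tool_rot'],bot.get_obs()['grip_width'])
for d in bot.outline_of('wrist','setting_key')[:3]:
    m=d['region']; e=d['extent']; v,u=np.nonzero(m)
    p=np.array([toplane(C,a,b,.009)[:2] for a,b in zip(u,v)])
    c=p.mean(0); w,V=np.linalg.eigh(np.cov((p-c).T)); ax=V[:,1]; t=(p-c)@ax
    print(d['score'],np.round(e),len(u),'c',c,'ang',np.degrees(np.arctan2(ax[1],ax[0])),'ends',c+ax*t.min(),c+ax*t.max())
print([ (x['score'],x['extent']) for x in bot.look_for('wrist','stop_stud')+bot.look_for('wrist','barrel_head')])
E
```

```text
[0.12940644 0.48298245 0.24231969] [ 1.30514003e-01  9.91446465e-01  3.59614769e-05 -3.65428193e-06] 0.08564239077332186
0.42 [ 99. 475.  14.   7.] 90 c [0.42164862 0.08286944] ang 179.5179971200695 ends [0.43017384 0.08279772] [0.41096688 0.0829593 ]
[]
```

View pics/w1.png

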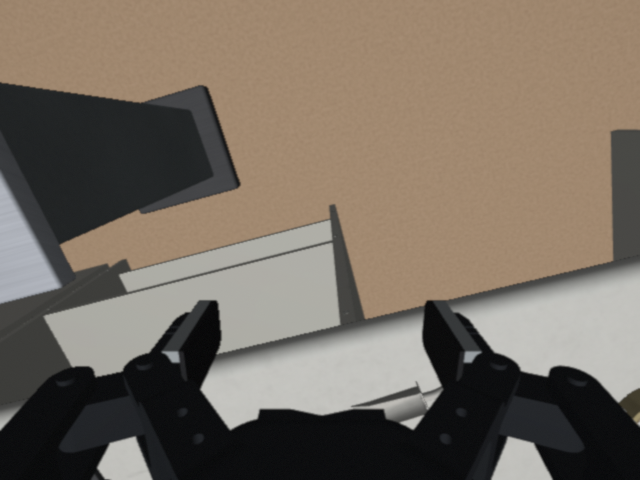

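The picture is still the start view: floor, worktop edge and scoop at about (400,405). The call was refused because each row needs all the keys. I'm sending it again.

Emit:
{"op": "drive_tool", "data": {
  "rows": [
    {"dx": -8.3, "dy": -6.23, "dz": 0.5, "wx": 0, "wy": 0, "wz": -3, "hand": 85},
    {"dx": -8.3, "dy": -6.23, "dz": 0.5, "wx": 0, "wy": 0, "wz": -3, "hand": 60},
    {"dx": -8.3, "dy": -6.23, "dz": 0.5, "wx": 0, "wy": 0, "wz": -3, "hand": 60},
    {"dx": -8.3, "dy": -6.23, "dz": 0.5, "wx": 0, "wy": 0, "wz": -3, "hand": 60},
    {"dx": -8.3, "dy": -6.23, "dz": 0.5, "wx": 0, "wy": 0, "wz": -3, "hand": 60},
    {"dx": -8.3, "dy": -6.23, "dz": 0.5, "wx": 0, "wy": 0, "wz": -3, "hand": 60},
    {"dx": -8.3, "dy": -6.23, "dz": 0.5, "wx": 0, "wy": 0, "wz": -3, "hand": 60},
    {"dx": -8.3, "dy": -6.23, "dz": 0.5, "wx": 0, "wy": 0, "wz": -3, "hand": 60},
    {"dx": -8.3, "dy": -6.23, "dz": 0.5, "wx": 0, "wy": 0, "wz": -3, "hand": 60},
    {"dx": -8.3, "dy": -6.23, "dz": 0.5, "wx": 0, "wy": 0, "wz": -3, "hand": 60},
    {"dx": -8.3, "dy": -6.23, "dz": 0.5, "wx": 0, "wy": 0, "wz": -3, "hand": 60},
    {"dx": -8.3, "dy": -6.23, "dz": 0.5, "wx": 0, "wy": 0, "wz": -3, "hand": 60},
    {"dx": -8.3, "dy": -6.23, "dz": 0.5, "wx": 0, "wy": 0, "wz": -3, "hand": 60},
    {"dx": -8.3, "dy": -6.23, "dz": 0.5, "wx": 0, "wy": 0, "wz": -3, "hand": 60}
  ]
}}

```text
clock: 2.95
eef_pos: [0.4489, 0.0754, 0.2173]
tool_rot: [-0.001, 1.0, 0.0, -0.0]
ft_force: [-1.0, 0.2, -0.7]
grip_width: 0.0599
grasp_force: 0.0
```

```bash
cat >> h.py <<'E'
def keyfit(C,score=.3):
    for d in bot.outline_of('wrist','setting_key')[:3]:
        m=d['region']; v,u=np.nonzero(m)
        p=np.array([toplane(C,a,b,.009)[:2] for a,b in zip(u,v)])
        c=p.mean(0); w,V=np.linalg.eigh(np.cov((p-c).T)); ax=V[:,1]; ax=ax*np.sign(ax[0]); t=(p-c)@ax
        print(round(d['score'],2),np.round(d['extent']),len(u),'c',c.round(4),'ang',np.degrees(np.arctan2(ax[1],ax[0])).round(2),'ends',(c+ax*t.min()).round(4),(c+ax*t.max()).round(4),'hub from ends',(c+ax*(t.min()+.092)).round(4),(c+ax*(t.max()-.048)).round(4))
E
python3 - <<'E'
from h import *
C=cam('wrist'); im=shot('wrist','w2'); o=bot.get_obs(); print(o['eef_pos'],o['tool_rot'],o['grip_width'],o['clock'])
keyfit(C)
print([ (x['score'],x['extent']) for x in bot.look_for('wrist','stop_stud')+bot.look_for('wrist','barrel_head')])
E
```

```text
[0.44892318 0.07565233 0.21741286] [-9.32290754e-04  9.99999549e-01  1.24057103e-04 -1.32831091e-04] 0.05989618373117081 3.0
0.87 [320. 192.  36. 137.] 2121 c [0.4352 0.0727] ang 3.35 ends [0.3654 0.0687] [0.5032 0.0767] hub from ends [0.4572 0.074 ] [0.4552 0.0739]
0.58 [203. 156.  36. 114.] 1655 c [ 0.399  -0.0401] ang 2.29 ends [ 0.3448 -0.0423] [ 0.4498 -0.0381] hub from ends [ 0.4367 -0.0386] [ 0.4019 -0.04  ]
[(0.66, [549.1, 316.6, 181.7, 217.6]), (0.57, [604.8, 357.2, 65.7, 79.0])]
```

View pics/w2.png

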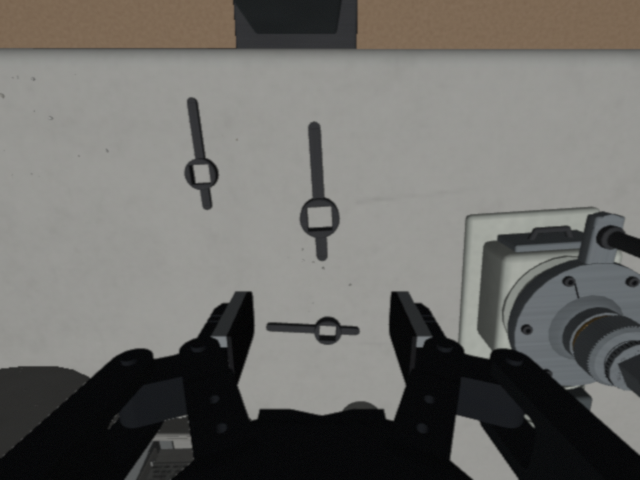

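The picture shows key A with its hole at (320,217) and its tail pointing up the image. It is longer and wider than the decoys at (201,174) and (328,330). The fitted hub is at (0.456, 0.074) with yaw 3.35°. Going down to grip it.

Emit:
{"op": "drive_tool", "data": {
  "rows": [
    {"dx": -0.145, "dy": -0.03, "dz": 1, "wx": 0, "wy": 0, "wz": -0.67, "hand": 60},
    {"dx": -0.145, "dy": -0.03, "dz": 2, "wx": 0, "wy": 0, "wz": -0.67, "hand": 60},
    {"dx": -0.145, "dy": -0.03, "dz": 3, "wx": 0, "wy": 0, "wz": -0.67, "hand": 60},
    {"dx": -0.145, "dy": -0.03, "dz": 3.6, "wx": 0, "wy": 0, "wz": -0.67, "hand": 60},
    {"dx": -0.145, "dy": -0.03, "dz": 3.8, "wx": 0, "wy": 0, "wz": -0.67, "hand": 60},
    {"dx": -0.145, "dy": -0.03, "dz": 3.95, "wx": 0, "wy": 0, "wz": -0.67, "hand": 60},
    {"dx": -0.145, "dy": -0.03, "dz": 4.06, "wx": 0, "wy": 0, "wz": -0.67, "hand": 60},
    {"dx": -0.145, "dy": -0.03, "dz": 4.06, "wx": 0, "wy": 0, "wz": -0.67, "hand": 60},
    {"dx": -0.145, "dy": -0.03, "dz": 4.06, "wx": 0, "wy": 0, "wz": -0.67, "hand": 60}
  ]
}}

```text
clock: 4.05
eef_pos: [0.4581, 0.0734, 0.0155]
tool_rot: [-0.029, 1.0, 0.0, 0.001]
ft_force: [0.2, -0.1, -0.3]
grip_width: 0.0603
grasp_force: 0.0
```

Emit:
{"op": "drive_tool", "data": {
  "rows": [
    {"dx": 0, "dy": 0, "dz": 0, "wx": 0, "wy": 0, "wz": 0, "hand": 30},
    {"dx": 0, "dy": 0, "dz": 0, "wx": 0, "wy": 0, "wz": 0, "hand": 30},
    {"dx": 0, "dy": 0, "dz": 0, "wx": 0, "wy": 0, "wz": 0, "hand": 30},
    {"dx": 0, "dy": 0, "dz": 0, "wx": 0, "wy": 0, "wz": 0, "hand": 30},
    {"dx": 0, "dy": 0, "dz": 0, "wx": 0, "wy": 0, "wz": 0, "hand": 30},
    {"dx": 0, "dy": 0, "dz": 0, "wx": 0, "wy": 0, "wz": 0, "hand": 30}
  ]
}}

```text
clock: 4.65
eef_pos: [0.4579, 0.0734, 0.0156]
tool_rot: [-0.029, 1.0, 0.0, 0.001]
ft_force: [-1.5, -0.2, 4.3]
grip_width: 0.0375
grasp_force: 60.3
```

Emit:
{"op": "drive_tool", "data": {
  "rows": [
    {"dx": 0, "dy": 0, "dz": -0.3, "wx": 0, "wy": 0, "wz": 0, "hand": 30},
    {"dx": 0, "dy": 0, "dz": -1, "wx": 0, "wy": 0, "wz": 0, "hand": 30},
    {"dx": 0, "dy": 0, "dz": -2, "wx": 0, "wy": 0, "wz": 0, "hand": 30},
    {"dx": 0, "dy": 0, "dz": -3, "wx": 0, "wy": 0, "wz": 0, "hand": 30},
    {"dx": -0.3, "dy": 0.3, "dz": -4, "wx": 0, "wy": 0, "wz": 0, "hand": 30},
    {"dx": -1, "dy": 1, "dz": -4.7, "wx": 0, "wy": 0, "wz": 0, "hand": 30},
    {"dx": -1.6, "dy": 1.6, "dz": -5.1, "wx": 0, "wy": 0, "wz": 0, "hand": 30},
    {"dx": -2.3, "dy": 2.1, "dz": -5.1, "wx": 0, "wy": 0, "wz": 0, "hand": 30},
    {"dx": -2.55, "dy": 2.36, "dz": -5.1, "wx": 0, "wy": 0, "wz": 0, "hand": 30},
    {"dx": -2.55, "dy": 2.36, "dz": -5.1, "wx": 0, "wy": 0, "wz": 0, "hand": 30},
    {"dx": -2.55, "dy": 2.36, "dz": -5.1, "wx": 0, "wy": 0, "wz": 0, "hand": 30},
    {"dx": -2.55, "dy": 2.36, "dz": -5.1, "wx": 0, "wy": 0, "wz": 0, "hand": 30}
  ]
}}

```text
clock: 5.85
eef_pos: [0.5764, 0.1976, 0.2691]
tool_rot: [-0.029, 1.0, -0.0, -0.001]
ft_force: [-0.1, -0.2, -2.7]
grip_width: 0.0378
grasp_force: 61.1
```

```bash
python3 - <<'E'
from h import *
C=cam('wrist'); im=shot('wrist','w3'); o=bot.get_obs(); print(o['eef_pos'],o['tool_rot'],o['grip_width'],o['clock'],o['ft_force'])
for t in ['barrel_head','lock_ring','setting_key']:
    print(t,[ (x['score'],np.round(x['extent'])) for x in bot.look_for('wrist',t)[:2]])
for n,p in [('head',(.525,.288,.172)),('stud',(.446,.286,.167)),('grip',o['eef_pos'])]: print(n,np.round(proj(C,p)))
E
```

```text
[0.57647975 0.19751207 0.26935651] [-2.88323059e-02  9.99584149e-01 -2.17331595e-04 -4.23564883e-04] 0.037731728432717285 5.9 [-0.15380703 -0.45162407 -2.54147686]
barrel_head [(0.86, array([446., 174.,  74.,  67.]))]
lock_ring [(0.83, array([446., 172.,  71.,  70.]))]
setting_key [(0.68, array([93., 36., 37., 64.])), (0.66, array([323., 240.,  88., 305.]))]
head [464. 178.]
stud [481.  44.]
grip [320. 317.]
```

View pics/w3.png

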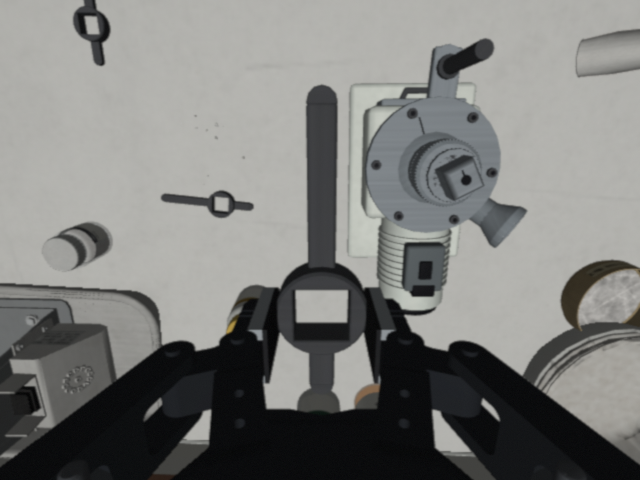

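The key hangs level in the fingers, tail pointing up the image and hole at about (322,310). The barrel head is at (465,178) and the stud top at (483,47). I'll zoom in on the head and the hole to read their corners.

```bash
python3 - <<'E'
import cv2,numpy as np
a=cv2.imread('pics/w3.png')
h=cv2.resize(a[145:215,425:495],(560,560),interpolation=3); k=cv2.resize(a[260:360,270:310+60],(240*1,240),interpolation=3)
k=cv2.resize(a[260:360,272:372],None,fx=2.4,fy=2.4,interpolation=3)
o=np.zeros((560,800,3),np.uint8);o[:,:560]=h;o[:240,560:]=k
cv2.imwrite('pics/z1.png',o)
E
```

```text
(no output)
```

View pics/z1.png

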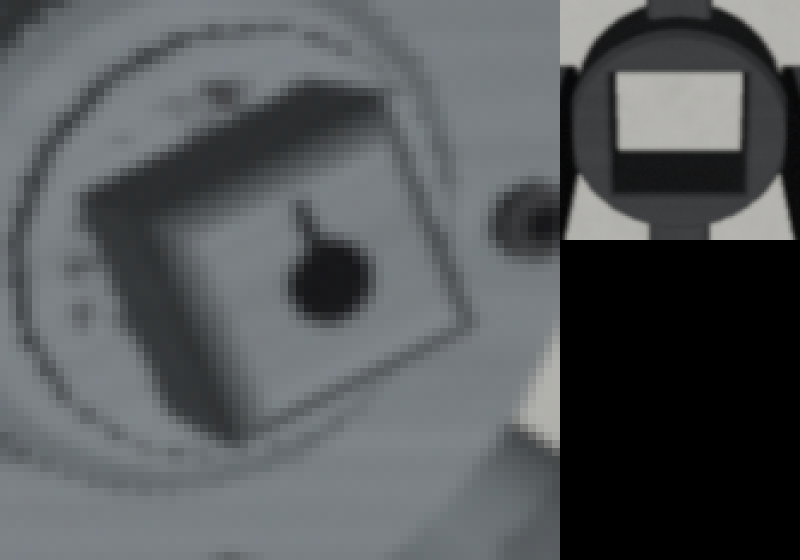

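```bash
cat > m.py <<'E'
from h import *
C=cam('wrist'); o=bot.get_obs()
P=lambda x,y,z: toplane(C,425+x/8,145+y/8,z)
a,b,c=P(235,440,.167),P(470,325,.167),P(385,100,.167)
print('edges',np.linalg.norm(b-a),np.linalg.norm(c-b),'ang',np.degrees(np.arctan2(*(b-a)[[1,0]])),np.degrees(np.arctan2(*(c-b)[[1,0]])))
print('centre',(a+c)/2,'dot',P(328,280,.172),'stud',toplane(C,487,45,.167))
d=P(300,200,.172)-P(328,280,.172); print('mark ang',np.degrees(np.arctan2(d[1],d[0])))
Q=lambda x,y:toplane(C,272+(x-560)/2.4,260+y/2.4,o['eef_pos'][2]+.0005)
e=o['eef_pos']
print('hub',Q(680,127)-e,'hole',Q(679,131)-e,'w',Q(746,130)-Q(612,130), Q(788,127)-Q(572,127))
t=toplane(C,321,88,e[2]-.0065); h=Q(679.5,129); print('tail',t-h,np.degrees(np.arctan2(*(h-t)[[1,0]])))
E
python3 m.py
```

```text
edges 0.0211065766714801 0.02085661622617912 ang 121.03095551094562 -149.3722138036548
centre [0.52718238 0.29070817 0.167     ] dot [0.52708419 0.29032219 0.172     ] stud [0.44674587 0.29036852 0.167     ]
mark ang -151.2700517054218
hub [-0.00212056  0.00050713  0.0005    ] hole [-0.00131844  0.00037718  0.0005    ] w [-0.00135973  0.02360533  0.        ] [-0.00218922  0.03800467  0.        ]
tail [-0.08883104 -0.00545292 -0.007     ] 3.512708845096333
```

The head square stands at about 30.5° in world yaw (barrel about -0.38), centred near (0.5265, 0.290). The tail will lie about 30° anticlockwise of the stud. I'm hovering the key 20 mm over the head for a last check.

Emit:
{"op": "drive_tool", "data": {
  "rows": [
    {"dx": 0.3, "dy": 0.6, "dz": 0, "wx": 0, "wy": 0, "wz": -1.5, "hand": 30},
    {"dx": 0.6, "dy": 1.2, "dz": 0.1, "wx": 0, "wy": 0, "wz": -3, "hand": 30},
    {"dx": 0.89, "dy": 1.7, "dz": 0.4, "wx": 0, "wy": 0, "wz": -4.5, "hand": 30},
    {"dx": 0.89, "dy": 1.9, "dz": 0.8, "wx": 0, "wy": 0, "wz": -5.43, "hand": 30},
    {"dx": 0.89, "dy": 1.9, "dz": 1.18, "wx": 0, "wy": 0, "wz": -5.43, "hand": 30},
    {"dx": 0.89, "dy": 1.9, "dz": 1.18, "wx": 0, "wy": 0, "wz": -5.43, "hand": 30},
    {"dx": 0.89, "dy": 1.9, "dz": 1.18, "wx": 0, "wy": 0, "wz": -5.43, "hand": 30},
    {"dx": 0.89, "dy": 1.9, "dz": 1.18, "wx": 0, "wy": 0, "wz": -5.43, "hand": 30}
  ]
}}

```text
clock: 6.85
eef_pos: [0.5281, 0.2905, 0.2119]
tool_rot: [-0.263, 0.965, 0.0, 0.001]
ft_force: [0.4, -0.6, -1.6]
grip_width: 0.0375
grasp_force: 61.1
```

```bash
python3 - <<'E'
from h import *
C=cam('wrist'); im=shot('wrist','w4'); o=bot.get_obs(); print(o['eef_pos'],o['tool_rot'],o['ft_force'],o['ft_torque'],o['clock'])
e=o['eef_pos']; print('yaw',np.degrees(np.arctan2(*R.from_quat(o['tool_rot']).apply([1,0,0])[[1,0]])))
S=shot('scene','s4');D=shot('side','d4')
a=cv2.imread('pics/w4.png')[250:370,260:380]; o=np.zeros((600,800,3),np.uint8)
o[:600,:600]=cv2.resize(a,(600,600),interpolation=3)
b=cv2.imread('pics/s4.png');c=cv2.imread('pics/d4.png')
o[:300,600:]=cv2.resize(b[180:260,255:308],(200,300),interpolation=3); o[300:,600:]=cv2.resize(c[190:290,295:362],(200,300),interpolation=3)
cv2.imwrite('pics/z2.png',o)
E
```

```text
[0.52821914 0.29053029 0.21197925] [-2.62554956e-01  9.64916012e-01  3.36335073e-04  1.36829601e-03] [-0.57056094  0.44380944 -1.84582986] [ 0.00103677 -0.02759385 -0.0135434 ] 6.9
yaw -149.55652671015233
```

View pics/z2.png

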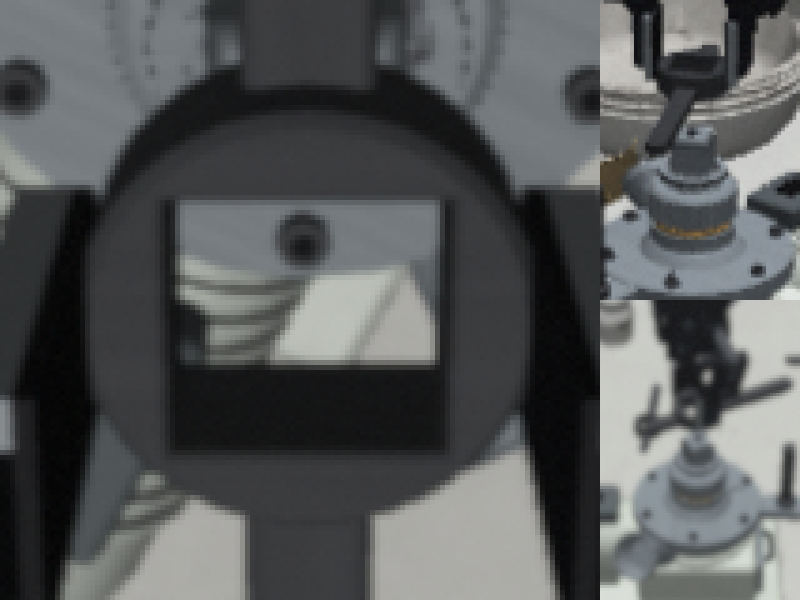

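```bash
cat > fit.py <<'E'
from h import *
from scipy.optimize import least_squares
c=bot.get_calibration('wrist'); f=240/np.tan(np.radians(c['vfov'])/2); M=np.array(c['mount'])
P3=(np.array([.57648,.19751,.26936]),[-2.88323059e-02,9.99584149e-01,-2.17e-4,-4.2e-4])
P4=(np.array([.52822,.29053,.21198]),[-2.62554956e-01,9.64916012e-01,3.36e-4,1.37e-3])
def pr(P,d,X):
    Rt=R.from_quat(P[1]).as_matrix(); q=(M[:3,:3].T@((Rt.T@(X-P[0]).T).T-M[:3,3]-d).T).T
    return np.stack([c['cx']+f*q[:,0]/-q[:,2],c['cy']-f*q[:,1]/-q[:,2]],1)
B3=np.array([(412,113),(472,117),(491,172),(454,219),(398,216),(376,164)],float); D3=np.array([(466,180)],float)
B4=np.array([(264.4,267),(378,267),(320.6,298)])
def bolts(x): a=x[3]+np.arange(6)*np.pi/3*x[8]; return np.stack([x[0]+x[2]*np.cos(a),x[1]+x[2]*np.sin(a),np.full(6,.1035)],1)
def near(p,q): return np.array([p[np.argmin(np.linalg.norm(p-b,axis=1))]-b for b in q])
def res(x):
    d=x[4:7]; b=bolts(x); p3=pr(P3,d,b)
    return np.r_[near(p3,B3).ravel(),(pr(P3,d,np.array([[x[0],x[1],.172]]))-D3).ravel(),near(pr(P4,d,b),B4).ravel()*1.5,x[4:7]/.003]
best=None
for ph in np.radians([0,15,30,45]):
    s=least_squares(res,[.527,.290,.047,ph,0,0,0,0,1]); 
    if best is None or s.cost<best.cost: best=s
x=best.x; print('cost',best.cost,'axis',x[:2],'r',x[2],'delta',x[4:7]); print(np.round(best.fun,1))
d=x[4:7]; z=lambda X,Y:(260+X/5,250+Y/5)
# key: hole corner columns/rows in z2 at hub top: fit centre(tool x,y) and depth
obs=np.array([z(165,200),z(447,200),z(447,452),z(165,452),z(88,0),z(528,0),z(0,110),z(0,515)])
def kr(k):
    Rt=R.from_quat(P4[1]).as_matrix()
    w=lambda px,py:P4[0]+Rt@np.array([k[0]+px,k[1]+py,k[2]])
    s=.0121; t=np.linspace(0,2*np.pi,90)
    h=pr(P4,d,np.array([w(s,-s),w(s,s),w(-s,s),w(-s,-s)])); C=pr(P4,d,np.array([w(.02*np.cos(a),.02*np.sin(a)) for a in t]))
    return np.r_[(h-obs[:4]).ravel(),C[:,0].min()-obs[4,0],C[:,0].max()-obs[5,0],C[:,1].min()-obs[6,1],C[:,1].max()-obs[7,1]]
k=least_squares(kr,[0,0,0]); print('hole in tool (m)',k.x,'res',np.round(k.fun,1))
hw=P4[0]+R.from_quat(P4[1]).apply([k.x[0],k.x[1],0]); err=np.r_[x[:2],0]-np.r_[hw[:2],0]
print('hole world',hw,'needed shift in tool axes (mm)',R.from_quat(P4[1]).inv().apply(err)[:2]*1000)
E
python3 fit.py
```

```text
cost 2.856158452000732 axis [0.52665194 0.28930126] r 0.04903937825781042 delta [-0.00013337 -0.00080295 -0.00027743]
[-0.3  0.2 -0.1  0.1  0.2 -0.2 -0.1 -0.2  0.5 -0.4 -0.1  0.8 -0.  -0.4
 -0.7 -0.1  0.3  1.4  0.4 -1.2 -0.  -0.3 -0.1]
hole in tool (m) [-0.00199976 -0.0004522   0.00392519] res [ 0.1  0.2  0.2  0.1 -1.2 -1.3  1.4 -1.3 -1.8  1.3  1.1  1.1]
hole world [0.53017317 0.29115339 0.21198567] needed shift in tool axes (mm) [3.97418595 0.18739116]
```

Emit:
{"op": "drive_tool", "data": {
  "rows": [
    {"dx": 0.018, "dy": 0.004, "dz": 0.1, "wx": 0, "wy": 0, "wz": 0, "hand": 30},
    {"dx": 0.018, "dy": 0.004, "dz": 0.25, "wx": 0, "wy": 0, "wz": 0, "hand": 30},
    {"dx": 0.018, "dy": 0.004, "dz": 0.4, "wx": 0, "wy": 0, "wz": 0, "hand": 30},
    {"dx": 0.018, "dy": 0.004, "dz": 0.5, "wx": 0, "wy": 0, "wz": 0, "hand": 30},
    {"dx": 0.018, "dy": 0.004, "dz": 0.53, "wx": 0, "wy": 0, "wz": 0, "hand": 30},
    {"dx": 0.018, "dy": 0.004, "dz": 0.56, "wx": 0, "wy": 0, "wz": 0, "hand": 30},
    {"dx": 0.018, "dy": 0.004, "dz": 0.56, "wx": 0, "wy": 0, "wz": 0, "hand": 30}
  ]
}}

```text
clock: 7.7
eef_pos: [0.5264, 0.2904, 0.1822]
tool_rot: [-0.263, 0.965, -0.0, -0.0]
ft_force: [-1.0, 0.1, -1.5]
grip_width: 0.0376
grasp_force: 61.1
```

Emit:
{"op": "drive_tool", "data": {
  "rows": [
    {"dx": 0, "dy": 0, "dz": 0.02, "wx": 0, "wy": 0, "wz": 0, "hand": 30},
    {"dx": 0, "dy": 0, "dz": 0.04, "wx": 0, "wy": 0, "wz": 0, "hand": 30},
    {"dx": 0, "dy": 0, "dz": 0.04, "wx": 0, "wy": 0, "wz": 0, "hand": 30}
  ]
}}

```text
clock: 8.0
eef_pos: [0.5264, 0.2904, 0.1803]
tool_rot: [-0.263, 0.965, 0.0, 0.0]
ft_force: [-0.0, -0.5, -2.0]
grip_width: 0.0377
grasp_force: 61.1
```

Emit:
{"op": "drive_tool", "data": {
  "rows": [
    {"dx": 0, "dy": 0, "dz": 0.03, "wx": 0, "wy": 0, "wz": 0, "hand": 30},
    {"dx": 0, "dy": 0, "dz": 0.06, "wx": 0, "wy": 0, "wz": 0, "hand": 30},
    {"dx": 0, "dy": 0, "dz": 0.08, "wx": 0, "wy": 0, "wz": 0, "hand": 30},
    {"dx": 0, "dy": 0, "dz": 0.08, "wx": 0, "wy": 0, "wz": 0, "hand": 30}
  ]
}}

```text
clock: 8.4
eef_pos: [0.5263, 0.2903, 0.176]
tool_rot: [-0.263, 0.965, -0.0, -0.0]
ft_force: [-0.3, -0.0, -2.7]
grip_width: 0.0375
grasp_force: 61.1
```

Emit:
{"op": "drive_tool", "data": {
  "rows": [
    {"dx": 0, "dy": 0, "dz": 0.03, "wx": 0, "wy": 0, "wz": 0, "hand": 30},
    {"dx": 0, "dy": 0, "dz": 0.06, "wx": 0, "wy": 0, "wz": 0, "hand": 30},
    {"dx": 0, "dy": 0, "dz": 0.06, "wx": 0, "wy": 0, "wz": 0, "hand": 30}
  ]
}}

```text
clock: 8.7
eef_pos: [0.5263, 0.2903, 0.173]
tool_rot: [-0.263, 0.965, -0.0, -0.0]
ft_force: [0.0, 0.7, -2.1]
grip_width: 0.0374
grasp_force: 61.1
```

Emit:
{"op": "drive_tool", "data": {
  "rows": [
    {"dx": 0, "dy": 0, "dz": 0.03, "wx": 0, "wy": 0, "wz": 0, "hand": 30},
    {"dx": 0, "dy": 0, "dz": 0.06, "wx": 0, "wy": 0, "wz": 0, "hand": 30},
    {"dx": 0, "dy": 0, "dz": 0.08, "wx": 0, "wy": 0, "wz": 0, "hand": 30},
    {"dx": 0, "dy": 0, "dz": 0.08, "wx": 0, "wy": 0, "wz": 0, "hand": 30}
  ]
}}

```text
clock: 9.1
eef_pos: [0.5263, 0.2903, 0.1691]
tool_rot: [-0.263, 0.965, -0.0, -0.0]
ft_force: [-1.0, 1.2, -2.1]
grip_width: 0.0378
grasp_force: 61.1
```

Emit:
{"op": "drive_tool", "data": {
  "rows": [
    {"dx": 0, "dy": 0, "dz": 0.02, "wx": 0, "wy": 0, "wz": 0, "hand": 30},
    {"dx": 0, "dy": 0, "dz": 0.03, "wx": 0, "wy": 0, "wz": 0, "hand": 30},
    {"dx": 0, "dy": 0, "dz": 0.03, "wx": 0, "wy": 0, "wz": 0, "hand": 30}
  ]
}}

```text
clock: 9.4
eef_pos: [0.5264, 0.2903, 0.1677]
tool_rot: [-0.263, 0.965, -0.0, -0.0]
ft_force: [-0.1, 0.7, -2.3]
grip_width: 0.0375
grasp_force: 61.1
```

Emit:
{"op": "drive_tool", "data": {
  "rows": [
    {"dx": 0, "dy": 0, "dz": 0.02, "wx": 0, "wy": 0, "wz": 0, "hand": 30},
    {"dx": 0, "dy": 0, "dz": 0.02, "wx": 0, "wy": 0, "wz": 0, "hand": 42},
    {"dx": 0, "dy": 0, "dz": 0.02, "wx": 0, "wy": 0, "wz": 0, "hand": 62},
    {"dx": 0, "dy": 0, "dz": 0.02, "wx": 0, "wy": 0, "wz": 0, "hand": 62},
    {"dx": 0, "dy": 0, "dz": 0.02, "wx": 0, "wy": 0, "wz": 0, "hand": 62},
    {"dx": 0, "dy": 0, "dz": 0, "wx": 0, "wy": 0, "wz": 0, "hand": 62}
  ]
}}

```text
clock: 10.0
eef_pos: [0.5264, 0.2904, 0.1679]
tool_rot: [-0.263, 0.965, -0.0, 0.0]
ft_force: [-0.8, 0.2, -0.7]
grip_width: 0.0619
grasp_force: 0.0
```

```bash
python3 - <<'E'
from h import *
C=cam('wrist'); im=shot('wrist','w5'); D=shot('side','d5'); S=shot('scene','s5')
o=np.zeros((600,800,3),np.uint8)
a=cv2.imread('pics/w5.png')[80:400,160:480]; b=cv2.imread('pics/s5.png');c=cv2.imread('pics/d5.png')
o[:600,:500]=cv2.resize(a,(500,600),interpolation=3)
o[:300,500:]=cv2.resize(b[190:280,240:330],(300,300),interpolation=3); o[300:,500:]=cv2.resize(c[200:290,285:375],(300,300),interpolation=3)
cv2.imwrite('pics/z3.png',o)
E
```

```text
(no output)
```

View pics/z3.png

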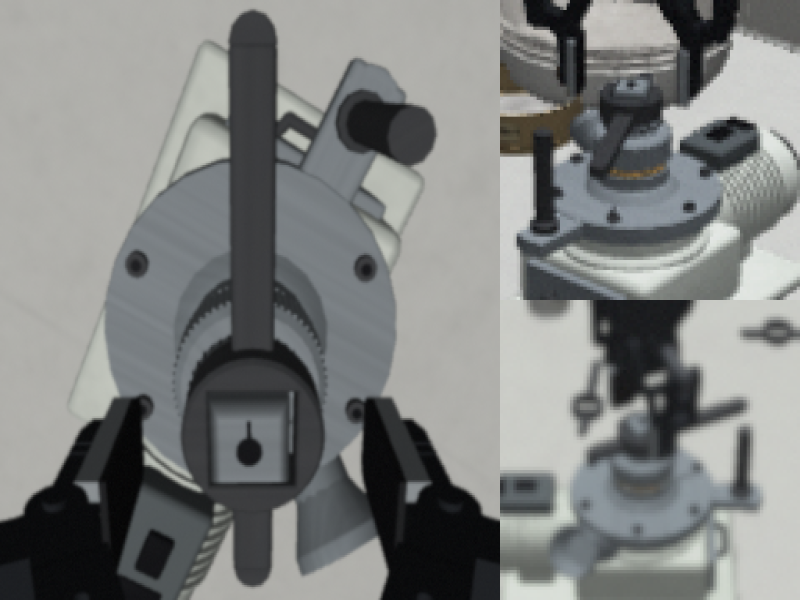

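The key sits fully down on the shoulder, with the head showing through the hole and the tail well anticlockwise of the stud. Next is the ring: rotate the fingers 42° anticlockwise and descend beside it.

Emit:
{"op": "drive_tool", "data": {
  "rows": [
    {"dx": 0, "dy": 0, "dz": -0.2, "wx": 0, "wy": 0, "wz": -1.6, "hand": 64},
    {"dx": 0, "dy": 0, "dz": -0.2, "wx": 0, "wy": 0, "wz": -3.2, "hand": 64},
    {"dx": 0, "dy": 0, "dz": -0.2, "wx": 0, "wy": 0, "wz": -4.8, "hand": 64},
    {"dx": 0, "dy": 0, "dz": -0.2, "wx": 0, "wy": 0, "wz": -6.4, "hand": 64},
    {"dx": 0, "dy": 0, "dz": -0.2, "wx": 0, "wy": 0, "wz": -7.6, "hand": 64},
    {"dx": 0, "dy": 0, "dz": -0.2, "wx": 0, "wy": 0, "wz": -8.4, "hand": 64},
    {"dx": 0, "dy": 0, "dz": -0.2, "wx": 0, "wy": 0, "wz": -8.4, "hand": 64},
    {"dx": 0, "dy": 0, "dz": 0.1, "wx": 0, "wy": 0, "wz": -8.4, "hand": 64},
    {"dx": 0, "dy": 0, "dz": 0.3, "wx": 0, "wy": 0, "wz": -8.4, "hand": 64},
    {"dx": 0, "dy": 0, "dz": 0.5, "wx": 0, "wy": 0, "wz": -8.4, "hand": 64},
    {"dx": 0, "dy": 0, "dz": 0.7, "wx": 0, "wy": 0, "wz": -8.4, "hand": 64},
    {"dx": 0, "dy": 0, "dz": 0.82, "wx": 0, "wy": 0, "wz": -8.4, "hand": 64},
    {"dx": 0, "dy": 0, "dz": 0.82, "wx": 0, "wy": 0, "wz": -8.4, "hand": 64}
  ]
}}

```text
clock: 11.45
eef_pos: [0.5257, 0.29, 0.1255]
tool_rot: [-0.591, 0.806, 0.0, -0.001]
ft_force: [0.0, 1.0, 0.4]
grip_width: 0.0639
grasp_force: 0.0
```

Emit:
{"op": "drive_tool", "data": {
  "rows": [
    {"dx": 0, "dy": 0, "dz": 0, "wx": 0, "wy": 0, "wz": 0, "hand": 54},
    {"dx": 0, "dy": 0, "dz": 0, "wx": 0, "wy": 0, "wz": 0, "hand": 52},
    {"dx": 0, "dy": 0, "dz": 0, "wx": 0, "wy": 0, "wz": 0, "hand": 40},
    {"dx": 0, "dy": 0, "dz": 0, "wx": 0, "wy": 0, "wz": 0, "hand": 40},
    {"dx": 0, "dy": 0, "dz": 0, "wx": 0, "wy": 0, "wz": 0, "hand": 40}
  ]
}}

```text
clock: 11.95
eef_pos: [0.5269, 0.2906, 0.1278]
tool_rot: [-0.591, 0.806, -0.0, 0.001]
ft_force: [-0.5, 0.4, 5.1]
grip_width: 0.0484
grasp_force: 62.0
```

```bash
cat > st.py <<'E'
from h import *
o=bot.get_obs(); y=np.degrees(np.arctan2(*R.from_quat(o['tool_rot']).apply([1,0,0])[[1,0]]))%360
print('t',round(o['clock'],2),'pos',o['eef_pos'].round(4),'yaw',y.round(2),'F',o['ft_force'].round(1),'M',o['ft_torque'].round(3),'w',round(o['grip_width'],4),'g',round(o['grasp_force'],1),'tau6',o['tau'][5].round(3),'q6',o['joint_pos'][5].round(3))
E
python3 st.py
```

```text
t 11.95 pos [0.5269 0.2906 0.1278] yaw 252.5 F [-0.5  0.4  5.1] M [-0.141  0.145  0.017] w 0.0484 g 62.0 tau6 -0.003 q6 -0.761
```

Emit:
{"op": "drive_tool", "data": {
  "rows": [
    {"dx": 0, "dy": 0, "dz": 0, "wx": 0, "wy": 0, "wz": 0.6, "hand": 40},
    {"dx": 0, "dy": 0, "dz": 0, "wx": 0, "wy": 0, "wz": 1.2, "hand": 40},
    {"dx": 0, "dy": 0, "dz": 0, "wx": 0, "wy": 0, "wz": 1.8, "hand": 40},
    {"dx": 0, "dy": 0, "dz": 0, "wx": 0, "wy": 0, "wz": 2.4, "hand": 40},
    {"dx": 0, "dy": 0, "dz": 0, "wx": 0, "wy": 0, "wz": 3.0, "hand": 40}
  ]
}}

```text
clock: 12.45
eef_pos: [0.5272, 0.2905, 0.1278]
tool_rot: [-0.48, 0.877, -0.0, 0.001]
ft_force: [0.2, -1.8, 4.1]
grip_width: 0.0479
grasp_force: 62.4
```

```bash
python3 st.py
```

```text
t 12.45 pos [0.5272 0.2905 0.1278] yaw 237.37 F [ 0.2 -1.8  4.1] M [-0.171  0.005  0.083] w 0.0479 g 62.4 tau6 -0.36 q6 -0.498
```

Emit:
{"op": "drive_tool", "data": {
  "rows": [
    {"dx": 0, "dy": 0, "dz": 0, "wx": 0, "wy": 0, "wz": 0.6, "hand": 40},
    {"dx": 0, "dy": 0, "dz": 0, "wx": 0, "wy": 0, "wz": 1.2, "hand": 40},
    {"dx": 0, "dy": 0, "dz": 0, "wx": 0, "wy": 0, "wz": 1.8, "hand": 40},
    {"dx": 0, "dy": 0, "dz": 0, "wx": 0, "wy": 0, "wz": 2.4, "hand": 40},
    {"dx": 0, "dy": 0, "dz": 0, "wx": 0, "wy": 0, "wz": 3.0, "hand": 40}
  ]
}}

```text
clock: 12.95
eef_pos: [0.5274, 0.2902, 0.1279]
tool_rot: [-0.361, 0.932, -0.0, 0.001]
ft_force: [0.9, -1.6, 3.9]
grip_width: 0.0486
grasp_force: 62.3
```

```bash
python3 st.py
```

```text
t 12.95 pos [0.5274 0.2902 0.1279] yaw 222.37 F [ 0.9 -1.6  3.9] M [-0.256 -0.101  0.127] w 0.0486 g 62.3 tau6 -0.287 q6 -0.236
```

Emit:
{"op": "drive_tool", "data": {
  "rows": [
    {"dx": 0, "dy": 0, "dz": 0, "wx": 0, "wy": 0, "wz": 0.5, "hand": 40},
    {"dx": 0, "dy": 0, "dz": 0, "wx": 0, "wy": 0, "wz": 1.0, "hand": 40},
    {"dx": 0, "dy": 0, "dz": 0, "wx": 0, "wy": 0, "wz": 1.5, "hand": 40},
    {"dx": 0, "dy": 0, "dz": 0, "wx": 0, "wy": 0, "wz": 2.0, "hand": 40}
  ]
}}

```text
clock: 13.35
eef_pos: [0.5276, 0.2901, 0.1276]
tool_rot: [-0.279, 0.96, -0.0, 0.001]
ft_force: [1.2, -1.7, 4.4]
grip_width: 0.0483
grasp_force: 62.3
```

```bash
python3 st.py
```

```text
t 13.35 pos [0.5276 0.2901 0.1276] yaw 212.38 F [ 1.2 -1.7  4.4] M [-0.329 -0.244  0.138] w 0.0483 g 62.3 tau6 -0.219 q6 -0.062
```

Emit:
{"op": "drive_tool", "data": {
  "rows": [
    {"dx": 0, "dy": 0, "dz": 0, "wx": 0, "wy": 0, "wz": 0.5, "hand": 40},
    {"dx": 0, "dy": 0, "dz": 0, "wx": 0, "wy": 0, "wz": 1.0, "hand": 40},
    {"dx": 0, "dy": 0, "dz": 0, "wx": 0, "wy": 0, "wz": 1.5, "hand": 40},
    {"dx": 0, "dy": 0, "dz": 0, "wx": 0, "wy": 0, "wz": 2.0, "hand": 40}
  ]
}}

```text
clock: 13.75
eef_pos: [0.5277, 0.2899, 0.1274]
tool_rot: [-0.194, 0.981, -0.001, 0.001]
ft_force: [1.5, -1.5, 2.7]
grip_width: 0.0483
grasp_force: 62.2
```

```bash
python3 st.py
```

```text
t 13.75 pos [0.5277 0.2899 0.1274] yaw 202.37 F [ 1.5 -1.5  2.7] M [-0.39  -0.293  0.118] w 0.0483 g 62.2 tau6 -0.216 q6 0.113
```

Emit:
{"op": "drive_tool", "data": {
  "rows": [
    {"dx": 0, "dy": 0, "dz": 0.003, "wx": 0, "wy": 0, "wz": 0.5, "hand": 40},
    {"dx": 0, "dy": 0, "dz": 0.003, "wx": 0, "wy": 0, "wz": 1.0, "hand": 40},
    {"dx": 0, "dy": 0, "dz": 0.006, "wx": 0, "wy": 0, "wz": 1.5, "hand": 40},
    {"dx": 0, "dy": 0, "dz": 0.006, "wx": 0, "wy": 0, "wz": 2.0, "hand": 40}
  ]
}}

```text
clock: 14.15
eef_pos: [0.5277, 0.2897, 0.1272]
tool_rot: [-0.108, 0.994, -0.001, 0.001]
ft_force: [2.3, -3.0, 2.9]
grip_width: 0.0487
grasp_force: 62.3
```

```bash
python3 st.py
```

```text
t 14.15 pos [0.5277 0.2897 0.1272] yaw 192.37 F [ 2.3 -3.   2.9] M [-0.491 -0.331  0.224] w 0.0487 g 62.3 tau6 -0.165 q6 0.287
```

Emit:
{"op": "drive_tool", "data": {
  "rows": [
    {"dx": 0, "dy": 0, "dz": 0, "wx": 0, "wy": 0, "wz": 0.5, "hand": 40},
    {"dx": 0, "dy": 0, "dz": 0, "wx": 0, "wy": 0, "wz": 1.0, "hand": 40},
    {"dx": 0, "dy": 0, "dz": 0, "wx": 0, "wy": 0, "wz": 1.5, "hand": 40},
    {"dx": 0, "dy": 0, "dz": 0, "wx": 0, "wy": 0, "wz": 2.0, "hand": 40}
  ]
}}

```text
clock: 14.55
eef_pos: [0.5277, 0.2895, 0.127]
tool_rot: [-0.021, 1.0, -0.001, 0.001]
ft_force: [2.1, -4.5, 2.6]
grip_width: 0.048
grasp_force: 62.2
```

```bash
python3 st.py
```

```text
t 14.55 pos [0.5277 0.2895 0.127 ] yaw 182.38 F [ 2.1 -4.5  2.6] M [-0.61  -0.385  0.324] w 0.048 g 62.2 tau6 -0.06 q6 0.461
```

Emit:
{"op": "drive_tool", "data": {
  "rows": [
    {"dx": 0, "dy": 0, "dz": 0, "wx": 0, "wy": 0, "wz": 0.5, "hand": 40},
    {"dx": 0, "dy": 0, "dz": 0, "wx": 0, "wy": 0, "wz": 1.0, "hand": 40},
    {"dx": 0, "dy": 0, "dz": 0, "wx": 0, "wy": 0, "wz": 1.5, "hand": 40},
    {"dx": 0, "dy": 0, "dz": 0, "wx": 0, "wy": 0, "wz": 2.0, "hand": 40}
  ]
}}

```text
clock: 14.95
eef_pos: [0.5277, 0.2893, 0.1269]
tool_rot: [0.066, 0.998, -0.001, 0.001]
ft_force: [4.0, -2.6, 2.2]
grip_width: 0.0482
grasp_force: 62.1
```

```bash
python3 st.py
```

```text
t 14.95 pos [0.5277 0.2893 0.1269] yaw 172.4 F [ 4.  -2.6  2.2] M [-0.683 -0.433  0.41 ] w 0.0482 g 62.1 tau6 0.086 q6 0.636
```

Emit:
{"op": "drive_tool", "data": {
  "rows": [
    {"dx": 0, "dy": 0, "dz": 0, "wx": 0, "wy": 0, "wz": 0.5, "hand": 40},
    {"dx": 0, "dy": 0, "dz": 0, "wx": 0, "wy": 0, "wz": 1.0, "hand": 40},
    {"dx": 0, "dy": 0, "dz": 0, "wx": 0, "wy": 0, "wz": 1.5, "hand": 40},
    {"dx": 0, "dy": 0, "dz": 0, "wx": 0, "wy": 0, "wz": 2.0, "hand": 40}
  ]
}}

```text
clock: 15.35
eef_pos: [0.5277, 0.289, 0.1268]
tool_rot: [0.153, 0.988, -0.001, 0.002]
ft_force: [1.9, -3.4, 2.1]
grip_width: 0.0486
grasp_force: 62.1
```

```bash
python3 st.py
```

```text
t 15.35 pos [0.5277 0.289  0.1268] yaw 162.42 F [ 1.9 -3.4  2.1] M [-0.79  -0.541  0.602] w 0.0486 g 62.1 tau6 0.264 q6 0.81
```

Emit:
{"op": "drive_tool", "data": {
  "rows": [
    {"dx": 0, "dy": 0, "dz": 0, "wx": 0, "wy": 0, "wz": 0.5, "hand": 40},
    {"dx": 0, "dy": 0, "dz": 0, "wx": 0, "wy": 0, "wz": 1.0, "hand": 40},
    {"dx": 0, "dy": 0, "dz": 0, "wx": 0, "wy": 0, "wz": 1.5, "hand": 40},
    {"dx": 0, "dy": 0, "dz": 0, "wx": 0, "wy": 0, "wz": 1.9, "hand": 40},
    {"dx": 0, "dy": 0, "dz": 0, "wx": 0, "wy": 0, "wz": 1.9, "hand": 40}
  ]
}}

```text
clock: 15.85
eef_pos: [0.5276, 0.2888, 0.1266]
tool_rot: [0.234, 0.972, -0.001, 0.001]
ft_force: [2.2, -4.0, 0.8]
grip_width: 0.0484
grasp_force: 62.1
```

```bash
python3 st.py
```

```text
t 15.85 pos [0.5276 0.2888 0.1266] yaw 152.9 F [ 2.2 -4.   0.8] M [-0.87  -0.495 -0.088] w 0.0484 g 62.1 tau6 0.016 q6 0.976
```

Emit:
{"op": "drive_tool", "data": {
  "rows": [
    {"dx": 0, "dy": 0, "dz": 0, "wx": 0, "wy": 0, "wz": 0, "hand": 50},
    {"dx": 0, "dy": 0, "dz": 0, "wx": 0, "wy": 0, "wz": 0, "hand": 62},
    {"dx": 0, "dy": 0, "dz": 0, "wx": 0, "wy": 0, "wz": 0, "hand": 62},
    {"dx": 0, "dy": 0, "dz": -0.4, "wx": 0, "wy": 0, "wz": 0, "hand": 62},
    {"dx": 0, "dy": 0, "dz": -1, "wx": 0, "wy": 0, "wz": 0, "hand": 62},
    {"dx": 0, "dy": 0, "dz": -1.8, "wx": 0, "wy": 0, "wz": -1.5, "hand": 62},
    {"dx": 0, "dy": 0, "dz": -2, "wx": 0, "wy": 0, "wz": -3, "hand": 62},
    {"dx": 0, "dy": 0, "dz": -2, "wx": 0, "wy": 0, "wz": -4.5, "hand": 62},
    {"dx": 0, "dy": 0, "dz": -2, "wx": 0, "wy": 0, "wz": -6, "hand": 62},
    {"dx": 0, "dy": 0, "dz": -2, "wx": 0, "wy": 0, "wz": -7.2, "hand": 62},
    {"dx": 0, "dy": 0, "dz": -2, "wx": 0, "wy": 0, "wz": -7.2, "hand": 62},
    {"dx": 0, "dy": 0, "dz": -2, "wx": 0, "wy": 0, "wz": -7.2, "hand": 62}
  ]
}}

```text
clock: 17.05
eef_pos: [0.5262, 0.2906, 0.2264]
tool_rot: [-0.078, 0.997, 0.0, -0.0]
ft_force: [-0.6, -0.5, 0.1]
grip_width: 0.0617
grasp_force: 0.0
```

```bash
python3 st.py; python3 - <<'E'
from h import *
C=cam('wrist'); im=shot('wrist','w6')
for d in bot.outline_of('wrist','setting_key')[:2]: print(d['score'],d['extent'])
a=cv2.imread('pics/w6.png')[80:380,120:520]; cv2.imwrite('pics/z4.png',cv2.resize(a,(800,600),interpolation=3))
E
```

```text
t 17.05 pos [0.5262 0.2906 0.2264] yaw 188.9 F [-0.6 -0.5  0.1] M [-0.013  0.014 -0.024] w 0.0617 g 0.0 tau6 -0.025 q6 0.349
0.93 [103.9, 232.2, 105.3, 37.1]
0.7 [320.6, 214.1, 65.5, 229.4]
```

View pics/z4.png

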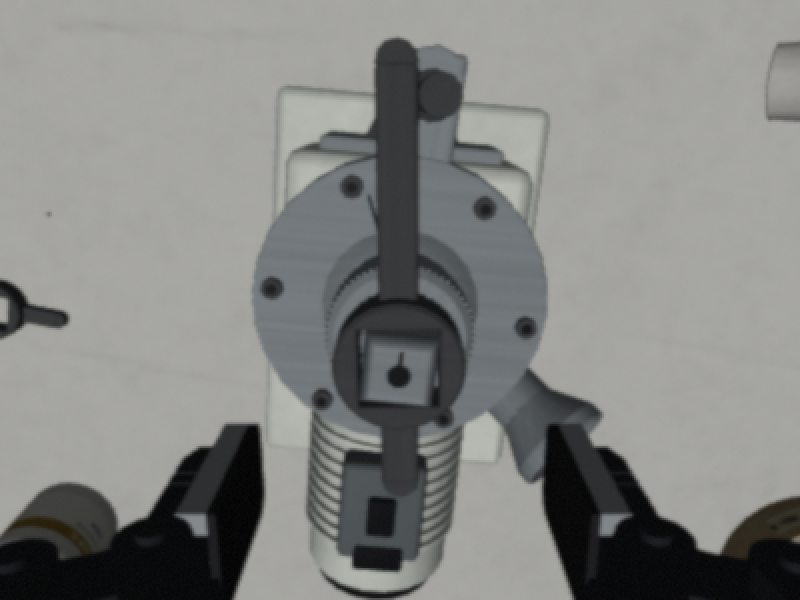

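The tail lies against the stud, and the head edges run parallel to the mill base, so the barrel is at its setting. The hub sits about 1 mm off the tool centre in -y. I'm correcting that, gripping the hub and lifting straight up.

Emit:
{"op": "drive_tool", "data": {
  "rows": [
    {"dx": 0, "dy": -0.02, "dz": 0.4, "wx": 0, "wy": 0, "wz": 0, "hand": 62},
    {"dx": 0, "dy": -0.02, "dz": 0.8, "wx": 0, "wy": 0, "wz": 0, "hand": 62},
    {"dx": 0, "dy": -0.02, "dz": 1.0, "wx": 0, "wy": 0, "wz": 0, "hand": 60},
    {"dx": 0, "dy": -0.02, "dz": 1.15, "wx": 0, "wy": 0, "wz": 0, "hand": 56},
    {"dx": 0, "dy": -0.02, "dz": 1.16, "wx": 0, "wy": 0, "wz": 0, "hand": 50},
    {"dx": 0, "dy": -0.02, "dz": 1.16, "wx": 0, "wy": 0, "wz": 0, "hand": 44},
    {"dx": 0, "dy": -0.02, "dz": 1.16, "wx": 0, "wy": 0, "wz": 0, "hand": 44}
  ]
}}

```text
clock: 17.85
eef_pos: [0.5272, 0.2897, 0.1695]
tool_rot: [-0.078, 0.997, 0.0, 0.001]
ft_force: [0.0, 0.4, 0.4]
grip_width: 0.0437
grasp_force: 0.0
```

```bash
python3 st.py
```

```text
t 17.85 pos [0.5272 0.2897 0.1695] yaw 188.99 F [0.  0.4 0.4] M [-0.022  0.014  0.014] w 0.0437 g 0.0 tau6 0.001 q6 0.346
```

Emit:
{"op": "drive_tool", "data": {
  "rows": [
    {"dx": 0, "dy": 0, "dz": 0, "wx": 0, "wy": 0, "wz": 0, "hand": 42},
    {"dx": 0, "dy": 0, "dz": 0, "wx": 0, "wy": 0, "wz": 0, "hand": 40},
    {"dx": 0, "dy": 0, "dz": 0, "wx": 0, "wy": 0, "wz": 0, "hand": 38},
    {"dx": 0, "dy": 0, "dz": 0, "wx": 0, "wy": 0, "wz": 0, "hand": 30},
    {"dx": 0, "dy": 0, "dz": 0, "wx": 0, "wy": 0, "wz": 0, "hand": 30}
  ]
}}

```text
clock: 18.35
eef_pos: [0.5269, 0.2894, 0.1695]
tool_rot: [-0.078, 0.997, 0.0, 0.001]
ft_force: [-0.9, -1.5, 5.2]
grip_width: 0.0375
grasp_force: 60.1
```

```bash
python3 st.py
```

```text
t 18.35 pos [0.5269 0.2894 0.1695] yaw 189.0 F [-0.9 -1.5  5.2] M [-0.305  0.165  0.027] w 0.0375 g 60.1 tau6 0.032 q6 0.345
```

Emit:
{"op": "drive_tool", "data": {
  "rows": [
    {"dx": 0, "dy": 0, "dz": -0.04, "wx": 0, "wy": 0, "wz": 0, "hand": 30},
    {"dx": 0, "dy": 0, "dz": -0.08, "wx": 0, "wy": 0, "wz": 0, "hand": 30}
  ]
}}

```text
clock: 18.55
eef_pos: [0.5268, 0.2894, 0.1711]
tool_rot: [-0.078, 0.997, -0.0, -0.0]
ft_force: [5.2, 1.2, -7.2]
grip_width: 0.0372
grasp_force: 60.9
```

Emit:
{"op": "drive_tool", "data": {
  "rows": [
    {"dx": 0, "dy": 0, "dz": -0.06, "wx": 0, "wy": 0, "wz": 0, "hand": 30},
    {"dx": 0, "dy": 0, "dz": -0.12, "wx": 0, "wy": 0, "wz": 0, "hand": 30},
    {"dx": 0, "dy": 0, "dz": -0.2, "wx": 0, "wy": 0, "wz": 0, "hand": 30},
    {"dx": 0, "dy": 0, "dz": -0.3, "wx": 0, "wy": 0, "wz": 0, "hand": 30},
    {"dx": 0, "dy": 0, "dz": -0.5, "wx": 0, "wy": 0, "wz": 0, "hand": 30},
    {"dx": 0, "dy": 0, "dz": -0.9, "wx": 0, "wy": 0, "wz": 0, "hand": 30},
    {"dx": 0, "dy": 0, "dz": -1.4, "wx": 0, "wy": 0, "wz": 0, "hand": 30},
    {"dx": 0, "dy": 0, "dz": -1.4, "wx": 0, "wy": 0, "wz": 0, "hand": 30},
    {"dx": 0, "dy": 0, "dz": -1.4, "wx": 0, "wy": 0, "wz": 0, "hand": 30}
  ]
}}

```text
clock: 19.45
eef_pos: [0.5266, 0.2895, 0.2434]
tool_rot: [-0.079, 0.997, 0.0, 0.001]
ft_force: [0.2, -0.8, -2.2]
grip_width: 0.0376
grasp_force: 61.5
```

```bash
python3 - <<'E'
from h import *
shot('scene','s7');shot('wrist','w7')
b=cv2.imread('pics/s7.png')[170:370,200:420];w=cv2.imread('pics/w7.png')
o=np.zeros((600,800,3),np.uint8); o[:360,:400]=cv2.resize(b,(400,360),interpolation=3); o[:300,400:]=cv2.resize(w,(400,300))
cv2.imwrite('pics/z5.png',o[:360])
go([.44,.10,.235],186)
E
python3 st.py
```

```text
go d [ 2.285 -3.465  0.135] w [-0.008 -0.025  0.601] z now [0.5257581  0.28902639 0.24138835] t 19.55
t 19.55 pos [0.5258 0.289  0.2414] yaw 189.0 F [-0.1  0.5 -2.5] M [-0.064 -0.042 -0.028] w 0.0371 g 61.5 tau6 0.0 q6 0.345
```

View pics/z5.png

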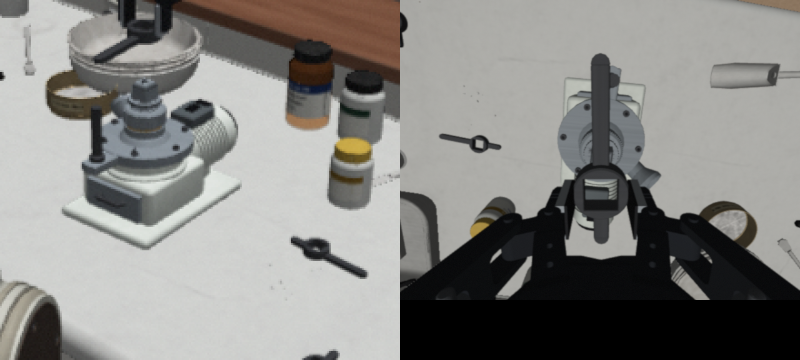

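The key is off the head and the mill is undisturbed. The original spot on the worktop is free, so I'm laying the key back there.

Emit:
{"op": "drive_tool", "data": {
  "rows": [
    {"dx": 0.3, "dy": -0.7, "dz": 0, "wx": 0, "wy": 0, "wz": 0.3, "hand": 30},
    {"dx": 0.7, "dy": -1.5, "dz": 0, "wx": 0, "wy": 0, "wz": 0.6, "hand": 30},
    {"dx": 1.1, "dy": -2.3, "dz": 0, "wx": 0, "wy": 0, "wz": 0.9, "hand": 30},
    {"dx": 1.5, "dy": -3.1, "dz": 0, "wx": 0, "wy": 0, "wz": 1.1, "hand": 30},
    {"dx": 2.02, "dy": -3.7, "dz": 0.2, "wx": 0, "wy": 0, "wz": 1.1, "hand": 30},
    {"dx": 2.02, "dy": -4.05, "dz": 0.8, "wx": 0, "wy": 0, "wz": 1.1, "hand": 30},
    {"dx": 2.02, "dy": -4.05, "dz": 1.6, "wx": 0, "wy": 0, "wz": 1.1, "hand": 30},
    {"dx": 2.02, "dy": -4.05, "dz": 2.4, "wx": 0, "wy": 0, "wz": 1.1, "hand": 30},
    {"dx": 2.02, "dy": -4.05, "dz": 3.2, "wx": 0, "wy": 0, "wz": 1.1, "hand": 30},
    {"dx": 2.02, "dy": -4.05, "dz": 3.8, "wx": 0, "wy": 0, "wz": 1.1, "hand": 30},
    {"dx": 2.02, "dy": -4.05, "dz": 4.1, "wx": 0, "wy": 0, "wz": 1.1, "hand": 30},
    {"dx": 2.02, "dy": -4.05, "dz": 4.1, "wx": 0, "wy": 0, "wz": 1.1, "hand": 30},
    {"dx": 2.02, "dy": -4.05, "dz": 4.1, "wx": 0, "wy": 0, "wz": 1.1, "hand": 30}
  ]
}}

```text
clock: 20.85
eef_pos: [0.4578, 0.0735, 0.037]
tool_rot: [-0.031, 1.0, -0.0, -0.001]
ft_force: [0.4, -0.5, -1.0]
grip_width: 0.0373
grasp_force: 61.5
```

```bash
python3 st.py
```

```text
t 20.85 pos [0.4578 0.0735 0.037 ] yaw 183.5 F [ 0.4 -0.5 -1. ] M [-0.004 -0.072  0.005] w 0.0373 g 61.5 tau6 -0.0 q6 0.098
```

Emit:
{"op": "drive_tool", "data": {
  "rows": [
    {"dx": 0, "dy": 0, "dz": 0.12, "wx": 0, "wy": 0, "wz": 0, "hand": 30},
    {"dx": 0, "dy": 0, "dz": 0.22, "wx": 0, "wy": 0, "wz": 0, "hand": 30},
    {"dx": 0, "dy": 0, "dz": 0.3, "wx": 0, "wy": 0, "wz": 0, "hand": 30},
    {"dx": 0, "dy": 0, "dz": 0.34, "wx": 0, "wy": 0, "wz": 0, "hand": 30},
    {"dx": 0, "dy": 0, "dz": 0.34, "wx": 0, "wy": 0, "wz": 0, "hand": 30}
  ]
}}

```text
clock: 21.35
eef_pos: [0.4583, 0.0735, 0.0203]
tool_rot: [-0.031, 1.0, -0.0, -0.0]
ft_force: [-0.7, -0.0, -2.5]
grip_width: 0.0374
grasp_force: 61.5
```

Emit:
{"op": "drive_tool", "data": {
  "rows": [
    {"dx": 0, "dy": 0, "dz": 0.01, "wx": 0, "wy": 0, "wz": 0, "hand": 30},
    {"dx": 0, "dy": 0, "dz": 0.01, "wx": 0, "wy": 0, "wz": 0, "hand": 42},
    {"dx": 0, "dy": 0, "dz": 0, "wx": 0, "wy": 0, "wz": 0, "hand": 62},
    {"dx": 0, "dy": 0, "dz": 0, "wx": 0, "wy": 0, "wz": 0, "hand": 62},
    {"dx": 0, "dy": 0, "dz": -0.3, "wx": 0, "wy": 0, "wz": 0, "hand": 62},
    {"dx": 0, "dy": 0, "dz": -1, "wx": 0, "wy": 0, "wz": 0, "hand": 62},
    {"dx": 0, "dy": 0, "dz": -2, "wx": 0, "wy": 0, "wz": 0, "hand": 62},
    {"dx": 0, "dy": 0, "dz": -3, "wx": 0, "wy": 0, "wz": 0, "hand": 62},
    {"dx": 0, "dy": 0, "dz": -4, "wx": 0, "wy": 0, "wz": 0, "hand": 62},
    {"dx": 0, "dy": 0, "dz": -4, "wx": 0, "wy": 0, "wz": 0, "hand": 62},
    {"dx": 0, "dy": 0, "dz": -4, "wx": 0, "wy": 0, "wz": 0, "hand": 62}
  ]
}}

```text
clock: 22.45
eef_pos: [0.4595, 0.0737, 0.2222]
tool_rot: [-0.031, 1.0, 0.0, 0.002]
ft_force: [-0.7, 0.3, -0.4]
grip_width: 0.0621
grasp_force: 0.0
```

```bash
python3 - <<'E'
from h import *
C=cam('wrist'); shot('wrist','w8'); keyfit(C)
S=cam('scene');shot('scene','s8');D=cam('side');shot('side','d8')
for t in ['sample_jar','small_jar','scoop']: print(t,[[np.round(x['extent']).tolist() for x in bot.look_for(n,t)[:1]] for n in('scene','side')])
E
python3 st.py
```

```text
0.9 [309. 318.  89.  32.] 1146 c [0.5853 0.0699] ang 86.29 ends [0.5817 0.0144] [0.5884 0.1181] hub from ends [0.5876 0.1062] [0.5853 0.0702]
0.61 [322. 180.  38. 137.] 2087 c [0.4362 0.0728] ang 3.84 ends [0.3674 0.0682] [0.5042 0.0773] hub from ends [0.4592 0.0743] [0.4563 0.0741]
0.57 [206. 135.  32. 115.] 1475 c [ 0.3979 -0.0407] ang 1.73 ends [ 0.3452 -0.0422] [ 0.4489 -0.0391] hub from ends [ 0.4372 -0.0395] [ 0.401  -0.0406]
sample_jar [[[393.0, 266.0, 27.0, 37.0]], [[265.0, 231.0, 20.0, 33.0]]]
small_jar [[[279.0, 228.0, 24.0, 31.0]], [[300.0, 194.0, 18.0, 28.0]]]
scoop [[[174.0, 268.0, 50.0, 27.0]], [[372.0, 366.0, 24.0, 69.0]]]
t 22.95 pos [0.4583 0.0735 0.2199] yaw 183.5 F [ 0.2 -0.4  0.1] M [ 0.024 -0.057 -0.002] w 0.0621 g 0.0 tau6 0.0 q6 0.098
```

```bash
python3 -c "
from workcell import bot
print(bot.job_done())"
```

```text
the job is handed in; nothing more can be done
None
```

I handed the job in at about 23 s of the 72 s allowed: the key seated freely, the lock ring is tightened to about 0.7 N·m (an estimated 70 N on the washer), and the key was lifted off and laid flat on the worktop. The jars and the scoop were not touched, and the hand-in returned no verdict.

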